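# Clamp a reagent bottle with a star handwheel

## Robot

A 7-joint arm with a two-finger parallel gripper is mounted at the origin on a cart in front of the work surface, level with it; the furniture and walls round the work are solid. World frame = base frame: x ahead of the robot, y to its left, z up, the work surface at z = 0. Lengths are in mm, angles in rad, forces in N, time in s.
With the tool pointing down it reaches from about 400 to 850 mm from the base axis. Payload 4.5 kg.
Tool frame: the origin (TCP) lies at the very end of the fingers, on their centre line; the grasp point (between the pads) lies manip.tcp_to_grasp behind it (manip.tcp_to_grasp is the distance from the TCP to the grasp point, in mm); z points along the fingers, y is the line along which they close (so a half turn about z gives the same grasp; the last joint's range is limited). The gripper opens to 85 mm and grips with 20 to 120 N. Pads are 22 mm wide; open, the fingers measure 114 mm over their backs; the gripper's body (76 mm by 85 mm) begins 54 mm behind the grasp point. The pads swing forward as they close: fully open they stand 13 mm farther back than shut.
Start: joints at [-1.117, 0.689, -0.195, 1.565, 0.157, 0.902, -0.215], TCP at [254.72, 570.764, 231.317] pointing down, gripper open.
Joint ranges: [-3.01, 3.01], [-0.46, 2.08], [-1.47, 1.51], [0.13, 2.56], [-1, 4.14], [0.04, 2.09], [-2.66, 2.66]. Speed limits (rad/s): [2.57, 2.57, 3.14, 3.14, 3.14, 3.14, 3.14].

## Interface

Orientations are given as a unit quaternion [w, x, y, z].
In Python, from cell import manip, viewer, workorder, find_in, trace, mark_of gives the robot as it stands. The module is installed in compiled form; this text tells all that it offers.
- The arm moves only by the tool drive_tool, never from a script. Its argument "increments" is a list of rows, each a list of 5 numbers: the shift along the tool's x, y, z in m, then the turn about the tool's z in degrees, then the finger opening in m, from 0 to 0.0854. A call has 1 to 12 rows; each row is the pose to reach, as a shift and turn from the pose commanded when the call began, along the tool's axes at that moment; what a row does not reach only later rows make up. A row lasts 1/8 s, in which the tool goes at most 62.5 mm and 10.7 degrees, less where a joint would pass 70% of its speed; a pose out of reach is approached as far as the arm can. A call with a gripper value outside its range is refused whole. The fingers move at their own pace and stop on an object; "squeeze" is the grip in N (left out, the last holds). Time passes only in rows, so rows that repeat a pose let the fingers close. It gives the time, the measured TCP pose, the force, the opening and the grip force at its end, in the units of the state.
- manip.observe(): the state, without advancing time (a new reading comes with each control period).
- viewer.snapshot(name): name is "side" or "top" or "wrist"; returns a dict with "img" (384x512x3 uint8, red, green, blue), "fx", "fy", "cx", "cy" (pixels), "R" (3x3) and "t" (3): a world point X has camera coordinates R X + t. Camera axes: x right, y down, z forward; pixel columns grow to the right and rows downward; lengths in mm; the calibration is good to about 2 mm. A picture is of the moment at which its call begins. There is no depth.
- workorder.hand_in(): hands the job in; it is judged then, once.
Trained networks look in the newest picture that a camera, given by its name, has taken for a name from the list of things; names that differ only in an ending like _2 or _b are one class to them, and where a whole thing is asked for, a point or a joint stands for the part that bears it (a point fixed in the world has none). Each returns a list of dicts, best first, with "p" (0 to 1); they miss things now and then, are a little off and sometimes report something else, mostly with a low value. They report only what shows in the picture. A call takes as long as a camera call.
- find_in(camera, thing): "rect" ([left, top, right, bottom] in pixels, round what is visible of it).
- trace(camera, thing): "pixels" (384x512 bool, what is visible of it) and "rect" ([left, top, right, bottom] in pixels, round what is visible of it).
- mark_of(camera, thing): "pixel" ([row, column] in pixels: a listed point, or the origin of a listed thing).
The state is a dict: "clock": time; "joint_pos": joint angles; "joint_velocities": joint speeds; "joint_torque": joint torques, N m; "eef_pos": TCP position; "eef_rot": TCP orientation; "contact_force": force on the tool from outside, world axes, zero at the start; "torque": the same for the moment, N m; "finger_gap": finger opening in mm; "finger_force": force on a finger pad.
Only numpy, scipy, OpenCV 4.12 (cv2) and the standard library are available. Lean on these libraries where they do the work, as an engineer would, in place of code of your own. Each camera call takes 0.05 s, during which the arm holds its last target. There are 200 camera calls.

## Task

Stand the small round reagent bottle with the blue cap upright in the open bay of the bottle clamp and let go of it. Then push the spokes of the star handwheel round clockwise, one after another, until the bottle is held firmly between the sprung jaw and the stop screw: go on past first touch until the wheel clearly turns about 1.6 times as hard as it did running free, but do not overtighten. Do not push the jaw by hand, never lean on the clamp hard, and leave the other loose things where they are.

Things in the scene. Friction and masses are not known exactly. Their poses are not given: they have to be found in the camera images.
- bottle: small round white reagent bottle with a blue screw cap, 58 mm in diameter, 117 mm high, 0.25 kg. The cap is 37 mm across and takes the top 22 mm. Origin: centre of its underside, z up. It starts standing on the bench to the left of the clamp.
- clamp: bottle clamp bolted to the bench: grey bed plate 120 x 390 x 14 mm, long along its y. Origin on the bench under the bed; x away from the robot, y left, z up, turned up to 0.3 rad. From left to right: star handwheel (upright axis at y = +115 mm), sprung jaw, bay, blue post with stop screw. Below the wheel a round column (29 mm radius) ends 54 mm above the bench.
- clamp_bay (a point): point on top of the bed (14 mm above the bench) in the middle of the open bay, where the bottle is to stand; the clamp's axes. A bottle standing within 9 mm of it along y touches neither jaw nor stop. Jaw pad and stop meet the bottle 30 mm above the bed; the jaw block is 80 mm high above the bench.
- wheel_hub (a point): centre of the star handwheel, on its axis at the height of the spokes (78 mm above the bench). The hub is 34 mm in diameter and rises 13 mm above the spokes.
- red_tip (a point): centre of the red ball at the end of one spoke, 64 mm from the axis. The wheel has five round steel spokes, 10 mm thick, 72 degrees apart, with 17 mm balls on their ends (the other four black).
- star_wheel (a joint): angle of the handwheel in rad, growing clockwise seen from above, which closes the jaw towards the stop by 10 mm per rad. It starts between 0 and 0.4 and must turn about 2.2 to 3.8 rad; range 0 to 5. Its own drag is 0.42 N m (about 8 N on a spoke at 52 mm radius) and it stays where it is left.
- hood_edge (a point): middle of the yellow front edge (6 mm thick, 168 mm long) of the clear hood that covers the back half of the wheel; it lies 12 mm behind the wheel axis, 107 mm above the bench. Fingers can come down between the spokes only in front of it (clamp -x side).
- jaw: moving jaw, an aluminium block with a sprung black V pad (6 N/mm: once the bottle is against the stop, each 0.1 rad of wheel adds 6 N and 0.06 N m). The V centres the bottle. Well held is about 27 N, the wheel then takes about 0.7 N m (13 N on a spoke at 52 mm); above 40 N (0.82 N m) is overtight. Origin: the clamp's origin at wheel angle 0; moves along the clamp's -y.
- post_face (a point): point on the face, towards the bay, of the blue post (52 mm wide, 91 mm high above the bench), where the stop screw comes out. The screw's round black button, 22 mm in diameter, stands 25 to 35 mm out from here towards +y; its setting differs each time and is not measured, so the end must be felt.
- dropper: amber dropper bottle, 38 x 84 mm, bystander; origin under its centre
- petri: petri dish with lid, 105 x 13 mm, bystander; origin under its centre
- vial_a: sample vial with yellow content, 22 x 44 mm, bystander; origin under its centre
- vial_b: sample vial with red content, 22 x 44 mm, bystander; origin under its centre
- wash_bottle: white squeeze wash bottle, 173 mm high, bystander; origin under its centre

How it is judged:
By the outcome, as a careful person would: the job done as asked, in the order asked, and still so for the second after the job is handed in, with the robot touching nothing.
It also fails if it takes over 72 s, if anything falls off the work surface, if the arm or the gripper's body presses on something with over 40 N, if the wrist force passes 120 N, or if a joint passes its speed limit or range.

## Working session

There is one attempt and no reset: what is moved stays moved. The work goes in short steps, Python scripts to look and compute and a tool call to move; the robot and the scene stay as the last step left them, time stands still between calls to the robot, and variables do not carry over. Pictures are saved under pics/ and viewed, at most 10 in all, crops included, and the job is handed in when it is done.

Besides the shell and the picture viewer there is one more tool, called after "Emit:" by a JSON object that holds its "api" and its "payload". drive_tool: Moves the arm, as the interface text tells. Its arguments: {"type":"object","properties":{"increments":{"type":"array"},"squeeze":{"type":"number"}},"required":["increments"]}

```bash
mkdir -p pics; cat > h.py <<'E'
import numpy as np, cv2
from cell import manip, viewer, workorder, find_in, trace, mark_of
def ray(s,px):
    r,c=px; R=np.array(s["R"]);t=np.array(s["t"]).ravel()
    d=R.T@np.array([(c-s["cx"])/s["fx"],(r-s["cy"])/s["fy"],1.]); return -R.T@t,d
def atz(s,px,z):
    o,d=ray(s,px); return o+d*(z-o[2])/d[2]
def save(s,n): cv2.imwrite("pics/"+n,cv2.cvtColor(np.array(s["img"]),cv2.COLOR_RGB2BGR))
E
python3 - <<'E'
from h import *
o=manip.observe(); print(o["eef_pos"],o["eef_rot"],o["finger_gap"],manip.tcp_to_grasp,o["contact_force"])
Z=dict(bottle=0,clamp=0,clamp_bay=14,wheel_hub=78,red_tip=78,hood_edge=107,jaw=0,post_face=44,dropper=0,petri=0,vial_a=0,wash_bottle=0)
im=[]
for c in ["top","side"]:
    s=viewer.snapshot(c); im.append(s["img"]); save(s,c+"0.png")
    for k,z in Z.items():
        for m in mark_of(c,k)[:2]: print(c,k,round(m["p"],2),np.round(m["pixel"]),atz(s,m["pixel"],z).round(0))
E
```

```text
[254.52260574 570.12686236 230.46188568] [-1.31380689e-04  2.08347460e-01  9.78054438e-01 -9.13805073e-04] 85.28228757349315 18.700000000000003 [-0.83778889  0.35943296  0.06585134]
top bottle 0.86 [223. 138.] [515. 303.   0.]
top clamp 0.88 [209. 256.] [556. -17.   0.]
top clamp_bay 0.85 [210. 269.] [552. -54.  14.]
top wheel_hub 0.56 [198. 211.] [577.  99.  78.]
top red_tip 0.79 [223. 199.] [514. 128.  78.]
top hood_edge 0.61 [195. 207.] [583. 108. 107.]
top hood_edge 0.56 [204. 257.] [562. -16. 107.]
top jaw 0.85 [204. 254.] [571. -12.   0.]
top post_face 0.98 [210. 297.] [ 551. -125.   44.]
top dropper 0.55 [151. 346.] [ 723. -275.    0.]
top dropper 0.17 [208. 271.] [559. -59.   0.]
top petri 0.93 [177. 128.] [642. 335.   0.]
top vial_a 0.53 [166. 368.] [ 680. -336.    0.]
top vial_a 0.51 [149. 365.] [ 730. -329.    0.]
top wash_bottle 0.81 [150. 283.] [725. -95.   0.]
top wash_bottle 0.45 [211. 253.] [551. -10.   0.]
side bottle 0.78 [289. 267.] [516. 296.   0.]
side clamp 0.93 [212. 270.] [558. -11.   0.]
side clamp_bay 0.89 [201. 277.] [543. -50.  14.]
side clamp_bay 0.27 [216. 256.] [591.  33.  14.]
side wheel_hub 0.55 [214. 258.] [573. 101.  78.]
side red_tip 0.62 [221. 279.] [510. 125.  78.]
side hood_edge 0.71 [206. 253.] [585. 105. 107.]
side hood_edge 0.51 [180. 278.] [534. -25. 107.]
side jaw 0.58 [213. 269.] [559.  -4.  -0.]
side post_face 0.56 [179. 277.] [ 551. -122.   44.]
side dropper 0.61 [162. 239.] [ 712. -279.    0.]
side petri 0.64 [292. 211.] [648. 327.   0.]
side petri 0.6 [153. 235.] [ 737. -335.    0.]
side vial_a 0.56 [153. 231.] [ 750. -330.    0.]
side vial_a 0.52 [157. 252.] [ 673. -318.    0.]
side wash_bottle 0.72 [192. 223.] [722. -90.   0.]
```

View pics/top0.png

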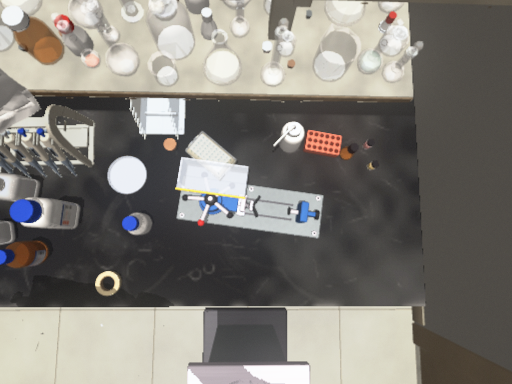

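View pics/side0.png

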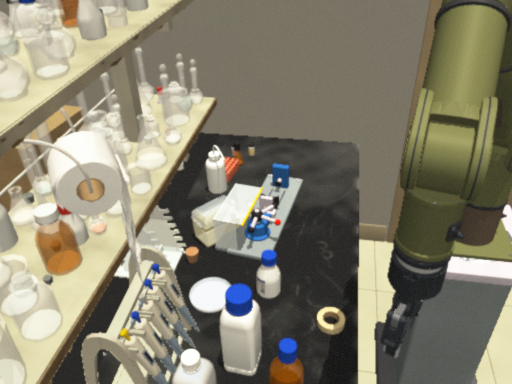

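The top view shows the bottle at about (row 223, col 138) and the wheel hub at (198, 211). The red tip is at (223, 200) and the blue post at (211, 303). The side view agrees, with the bottle at (289, 267). I'll move over the bottle with the fingers set to close along the clamp's x.

Emit:
{"api": "drive_tool", "payload": {"increments": [[-0.015, -0.006, 0, 3, 0.085], [-0.045, -0.018, 0, 9, 0.085], [-0.08, -0.032, 0, 16, 0.085], [-0.12, -0.048, 0, 24, 0.085], [-0.16, -0.064, 0, 32, 0.085], [-0.2, -0.08, 0, 40, 0.085], [-0.24, -0.096, 0, 49, 0.085], [-0.28, -0.112, 0, 57, 0.085], [-0.31, -0.125, 0, 64, 0.085], [-0.335, -0.135, 0, 70, 0.085], [-0.348, -0.14, 0, 72, 0.085], [-0.348, -0.14, 0, 72, 0.085]]}}

```text
clock: 2.8
eef_pos: [516.0, 299.9, 231.3]
eef_rot: [0.0, 0.744, 0.668, -0.0]
contact_force: [-0.7, 0.4, 1.1]
finger_gap: 85.0
finger_force: 0.0
```

```bash
cat > p.py <<'E'
from h import *
import sys
o=manip.observe(); print(o["clock"],o["eef_pos"].round(1) if hasattr(o["eef_pos"],'round') else o["eef_pos"],o["eef_rot"],o["joint_pos"])
Z=dict(bottle=0,clamp_bay=14,wheel_hub=78,red_tip=78,hood_edge=107,jaw=0,post_face=44,petri=0)
s=viewer.snapshot("wrist"); save(s,sys.argv[1])
print("cam",(-np.array(s["R"]).T@np.array(s["t"]).ravel()).round())
for k in sys.argv[2].split(","):
    for m in mark_of("wrist",k)[:2]: print(k,round(m["p"],2),np.round(m["pixel"]),atz(s,m["pixel"],Z[k]).round(1))
for m in find_in("wrist","bottle")[:1]:print(m)
E
python3 p.py w1.png bottle,wheel_hub,red_tip,petri
```

```text
2.8 [516.  299.9 231.3] [ 2.28194599e-04  7.44030938e-01  6.68145127e-01 -3.06514920e-05] [-0.67872809  0.65171993  0.13011218  1.66449953 -0.10600494  0.8322543
 -0.61092978]
cam [525. 382. 373.]
bottle 0.7 [154. 255.] [513.6 293.8   0. ]
wheel_hub 0.6 [331. 332.] [579.2 102.1  78. ]
red_tip 0.69 [318. 273.] [515.2 126.9  78. ]
petri 0.86 [101. 370.] [646.4 339.    0. ]
{'rect': [225.2, 133.2, 283.0, 211.0], 'p': 0.95}
```

View pics/w1.png

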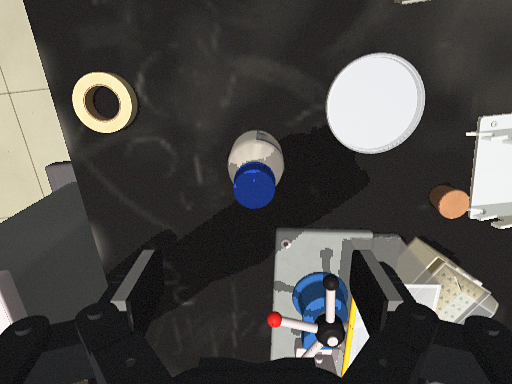

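The wrist view shows the bottle with its cap around (187, 254), the red tip at (320, 274) and the hub at (331, 331). I'll refine the bottle's axis using the cap.

```bash
python3 - <<'E'
from h import *
def cap(s):
    hsv=cv2.cvtColor(np.array(s["img"]),cv2.COLOR_RGB2HSV)
    return cv2.inRange(hsv,(110,120,60),(125,255,255))
P=[]
for c in ["wrist","top","side"]:
    s=viewer.snapshot(c); 
    f=find_in(c,"bottle")[0]; l,t,r,b=map(int,f["rect"]); m=cap(s); k=np.zeros_like(m);k[t-3:b+3,l-3:r+3]=1
    rr,cc=np.nonzero(m*k); print(c,f["rect"],len(rr),rr.min(),rr.max(),cc.min(),cc.max(),atz(s,((rr.min()+rr.max())/2,(cc.min()+cc.max())/2),106).round(1), [atz(s,x["pixel"],0).round() for x in mark_of(c,"bottle")[:1]])
# two-view points (wrist/top/side) not needed
E
```

```text
wrist [231.2, 136.0, 283.9, 212.0] 1594 164 211 235 276 [512.6 292.  106. ] [array([514., 291.,   0.])]
top [121.1, 213.6, 151.8, 236.2] 196 216 230 122 138 [513.  292.5 106. ] [array([512., 300.,   0.])]
side [253.5, 248.0, 282.7, 298.5] 246 250 300 250 276 [514.2 352.  106. ] [array([519., 288.,  -0.])]
```

Emit:
{"api": "drive_tool", "payload": {"increments": [[-0.007, -0.002, 0.03, 0, 0.085], [-0.007, -0.002, 0.07, 0, 0.085], [-0.007, -0.002, 0.11, 0, 0.085], [-0.007, -0.002, 0.14, 0, 0.085], [-0.007, -0.002, 0.165, 0, 0.085], [-0.007, -0.002, 0.18, 0, 0.085], [-0.007, -0.002, 0.18, 0, 0.085], [-0.007, -0.002, 0.18, 0, 0.04], [-0.007, -0.002, 0.18, 0, 0.04], [-0.007, -0.002, 0.18, 0, 0.04], [-0.007, -0.002, 0.18, 0, 0.04], [-0.007, -0.002, 0.18, 0, 0.04]], "squeeze": 35}}

```text
clock: 5.05
eef_pos: [514.0, 294.7, 52.9]
eef_rot: [0.0, 0.744, 0.669, 0.002]
contact_force: [0.7, -1.1, 6.0]
finger_gap: 49.6
finger_force: 34.9
```

The 49.6 mm gap means the pads sit on the sloping shoulder. I'll open and grip the cap instead.

Emit:
{"api": "drive_tool", "payload": {"increments": [[0, 0, 0, 0, 0.07], [0, 0, 0, 0, 0.07], [0, 0, -0.01, 0, 0.07], [0, 0, -0.025, 0, 0.07], [0, 0, -0.04, 0, 0.07], [0, 0, -0.042, 0, 0.07], [0, 0, -0.042, 0, 0.03], [0, 0, -0.042, 0, 0.03], [0, 0, -0.042, 0, 0.03], [0, 0, -0.042, 0, 0.03], [0, 0, -0.042, 0, 0.03], [0, 0, -0.042, 0, 0.03]], "squeeze": 40}}

```text
clock: 6.55
eef_pos: [512.6, 294.2, 93.2]
eef_rot: [-0.0, 0.743, 0.669, -0.0]
contact_force: [0.1, -0.3, 3.1]
finger_gap: 36.0
finger_force: 39.7
```

Emit:
{"api": "drive_tool", "payload": {"increments": [[0, 0, -0.02, 0, 0.03], [0, 0, -0.06, 0, 0.03], [0, 0, -0.1, 0, 0.03], [-0.02, 0.004, -0.13, 0, 0.03], [-0.06, 0.013, -0.14, 0, 0.03], [-0.1, 0.021, -0.14, 0, 0.03], [-0.14, 0.03, -0.14, 0, 0.03], [-0.18, 0.038, -0.14, 0, 0.03], [-0.215, 0.045, -0.14, 0, 0.03], [-0.235, 0.049, -0.14, 0, 0.03], [-0.24, 0.05, -0.14, 0, 0.03], [-0.24, 0.05, -0.14, 0, 0.03]]}}

```text
clock: 8.05
eef_pos: [536.8, 51.2, 232.8]
eef_rot: [-0.001, 0.743, 0.669, -0.0]
contact_force: [1.1, 1.3, -2.6]
finger_gap: 35.7
finger_force: 41.0
```

```bash
python3 p.py w2.png clamp_bay,wheel_hub,red_tip,post_face,hood_edge; python3 - <<'E'
from h import *
for c in ["top","side"]:
    s=viewer.snapshot(c)
    for k,z in dict(clamp_bay=14,wheel_hub=78,red_tip=78,post_face=44).items():
        for m in mark_of(c,k)[:1]: print(c,k,round(m["p"],2),np.round(m["pixel"]),atz(s,m["pixel"],z).round(0))
E
```

```text
8.05 [536.8  51.2 232.8] [-5.90101090e-04  7.43260997e-01  6.69001285e-01 -1.52086167e-04] [-0.23764835  0.57434844  0.09318929  1.83203311 -0.07631219  0.73954075
 -0.20793898]
cam [545. 133. 375.]
wheel_hub 0.91 [110. 300.] [579.7  98.3  78. ]
wheel_hub 0.45 [190. 256.] [533.4  28.   78. ]
red_tip 0.77 [ 87. 222.] [514.3 125.1  78. ]
post_face 0.75 [301. 280.] [ 546.7 -127.1   44. ]
hood_edge 0.58 [111. 312.] [586.5 100.2 107. ]
{'rect': [211.6, 154.9, 307.3, 316.7], 'p': 0.83}
top clamp_bay 0.57 [210. 270.] [554. -55.  14.]
top post_face 0.85 [214. 297.] [ 542. -123.   44.]
side clamp_bay 0.91 [201. 274.] [549. -46.  14.]
side wheel_hub 0.53 [215. 257.] [573. 106.  78.]
side red_tip 0.62 [222. 277.] [516. 128.  78.]
side post_face 0.86 [183. 280.] [ 539. -104.   44.]
```

View pics/w2.png

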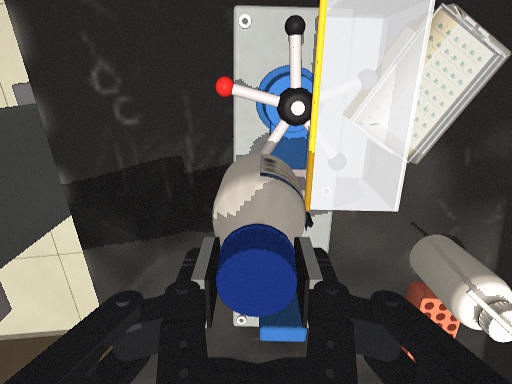

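```bash
python3 - <<'E'
from h import *
s=viewer.snapshot("wrist")
for n,p,z in [("bedL",(10,234.5),14),("bedL",(320,233.5),14),("bedR",(230,330.5),14),("bed+y",(7,260),14),("bed-y",(326,245),14),("screw",(20,245),14),("screw",(320,241),14),("hub",(107,297),91),("red",(86,224),78),("blk",(26,295),78),("hood",(20,321),107),("hood",(205,308),107),("postTopR",(333,262),91),("postTopR",(333,305),91)]:
    print(n,atz(s,p,z).round(1))
a,b=[(x["pixels"]) for x in (trace("wrist","clamp")[0],)]*1 if 0 else (0,0)
E
```

```text
bedL [530.6 192.8  14. ]
bedL [ 481.9 -176.6   14. ]
bedR [616.  -56.3  14. ]
bed+y [555.7 192.7  14. ]
bed-y [ 496.1 -188.2   14. ]
screw [539.8 182.9  14. ]
screw [ 492.  -177.7   14. ]
hub [576.8 101.9  91. ]
red [516.8 124.9  78. ]
blk [580.9 165.3  78. ]
hood [596.7 164.1 107. ]
hood [579.1  18.8 107. ]
postTopR [ 523.8 -130.9   91. ]
postTopR [ 569.7 -135.8   91. ]
```

Emit:
{"api": "drive_tool", "payload": {"increments": [[-0.015, 0.005, 0, 0, 0.03], [-0.045, 0.014, 0, 1.3, 0.03], [-0.075, 0.022, 0, 1.3, 0.03], [-0.095, 0.029, 0, 1.3, 0.03], [-0.1015, 0.03, 0, 1.3, 0.03], [-0.1015, 0.03, 0.01, 1.3, 0.03], [-0.1015, 0.03, 0.02, 1.3, 0.03], [-0.1015, 0.03, 0.03, 1.3, 0.03], [-0.1015, 0.03, 0.03, 1.3, 0.03], [-0.1015, 0.03, 0.03, 1.3, 0.03]]}}

```text
clock: 10.2
eef_pos: [556.4, -53.4, 203.3]
eef_rot: [0.0, 0.751, 0.66, 0.0]
contact_force: [0.1, 0.7, -3.6]
finger_gap: 35.4
finger_force: 40.8
```

```bash
python3 p.py w3.png wheel_hub,red_tip,post_face,clamp_bay,hood_edge
```

```text
10.2 [556.4 -53.4 203.3] [1.75564696e-05 7.50855540e-01 6.60466463e-01 9.20034917e-05] [-0.03496082  0.63825901  0.08041654  1.80706813 -0.07460253  0.69902664
 -0.04110058]
cam [567.  29. 345.]
clamp_bay 0.81 [156. 256.] [555.6 -51.8  14. ]
{'rect': [211.4, 153.6, 307.7, 318.1], 'p': 0.6}
```

View pics/w3.png

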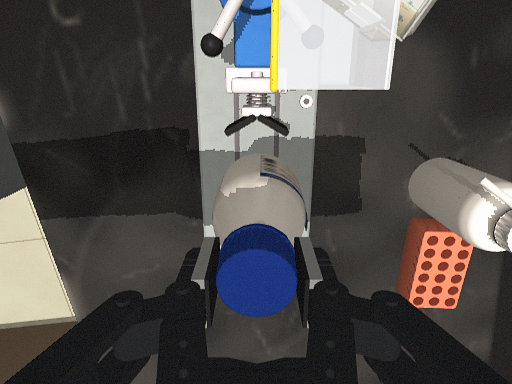

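The bottle hangs centred on the V pad (col 258), and the network's bay point of (555.6, -51.8) matches my target. I'll lower it.

Emit:
{"api": "drive_tool", "payload": {"increments": [[0, 0, 0.02, 0, 0.03], [0, 0, 0.04, 0, 0.03], [0, 0, 0.06, 0, 0.03], [0, 0, 0.075, 0, 0.03], [0, 0, 0.085, 0, 0.03], [0, 0, 0.09, 0, 0.03], [0, 0, 0.093, 0, 0.03], [0, 0, 0.095, 0, 0.03], [0, 0, 0.095, 0, 0.03]]}}

```text
clock: 11.68
eef_pos: [556.4, -53.7, 108.5]
eef_rot: [0.0, 0.751, 0.66, 0.0]
contact_force: [-0.3, -0.1, -2.6]
finger_gap: 35.4
finger_force: 40.9
```

Emit:
{"api": "drive_tool", "payload": {"increments": [[0, 0, 0.001, 0, 0.03], [0, 0, 0.0015, 0, 0.03], [0, 0, 0.0015, 0, 0.03]]}}

```text
clock: 12.05
eef_pos: [556.5, -53.7, 107.2]
eef_rot: [0.0, 0.751, 0.66, 0.0]
contact_force: [-0.8, 0.3, 1.8]
finger_gap: 35.7
finger_force: 41.4
```

Contact with the bed. I'll release and raise clear.

Emit:
{"api": "drive_tool", "payload": {"increments": [[0, 0, 0, 0, 0.05], [0, 0, 0, 0, 0.065], [0, 0, 0, 0, 0.065], [0, 0, -0.01, 0, 0.065], [0, 0, -0.03, 0, 0.065], [0, 0, -0.06, 0, 0.065], [0, 0, -0.09, 0, 0.065], [0, 0, -0.12, 0, 0.065], [0.03, 0, -0.13, 0, 0.02], [0.08, 0, -0.13, 0, 0.0], [0.1, 0, -0.13, 0, 0.0], [0.1, 0, -0.13, 0, 0.0]]}}

```text
clock: 13.55
eef_pos: [569.0, 47.0, 237.0]
eef_rot: [-0.0, 0.75, 0.662, 0.0]
contact_force: [-0.0, -1.0, -1.1]
finger_gap: -0.3
finger_force: 0.0
```

```bash
python3 p.py w4.png wheel_hub,red_tip,bottle,post_face,hood_edge
```

```text
13.55 [569.  47. 237.] [-1.28925221e-04  7.49918699e-01  6.61529966e-01  1.80186310e-04] [-0.22371843  0.60924528  0.10215397  1.73573381 -0.08196934  0.80058601
 -0.20779993]
cam [579. 129. 379.]
wheel_hub 0.78 [108. 258.] [576.7  99.6  78. ]
red_tip 0.57 [ 89. 185.] [515.5 123.5  78. ]
hood_edge 0.78 [109. 272.] [588.1 100.1 107. ]
hood_edge 0.56 [195. 256.] [566.3  28.4 107. ]
{'rect': [233.4, 215.0, 285.7, 246.7], 'p': 0.88}
```

View pics/w4.png

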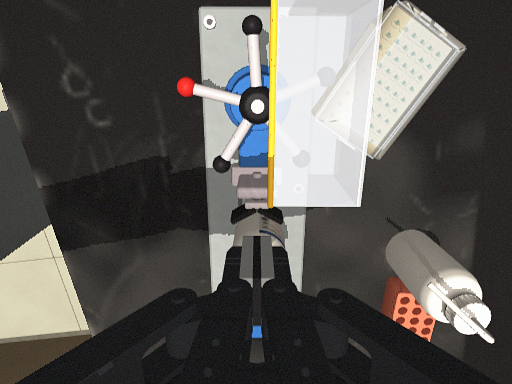

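The bottle stands in the bay. The hub is at (106, 257), the red spoke about 14° left of front, and a black tip is at (163, 221). I'll bring the closed fingers down behind the red spoke.

Emit:
{"api": "drive_tool", "payload": {"increments": [[0.015, -0.015, 0.01, 5, 0], [0.035, -0.035, 0.04, 12, 0], [0.043, -0.043, 0.08, 14.3, 0], [0.043, -0.043, 0.11, 14.3, 0], [0.043, -0.043, 0.125, 14.3, 0], [0.043, -0.043, 0.125, 14.3, 0]]}}

```text
clock: 14.65
eef_pos: [531.8, 93.0, 111.3]
eef_rot: [-0.0, 0.828, 0.561, -0.001]
contact_force: [0.7, -0.0, 0.2]
finger_gap: 0.1
finger_force: 0.0
```

```bash
python3 p.py w5.png wheel_hub,red_tip,hood_edge
```

```text
14.65 [531.8  93.  111.3] [-1.53756993e-04  8.27587156e-01  5.61336859e-01 -6.37553011e-04] [-0.33105728  0.76639818  0.12162365  1.93490543 -0.19324932  0.45264771
 -0.44771536]
cam [562. 170. 253.]
wheel_hub 0.96 [182. 323.] [575.4 102.6  78. ]
red_tip 0.74 [185. 208.] [515.3 124.7  78. ]
red_tip 0.41 [275. 334.] [563.3  42.3  78. ]
hood_edge 0.73 [194. 361.] [588.2 101.5 107. ]
{'rect': [347.8, 341.0, 369.7, 359.1], 'p': 0.5}
```

View pics/w5.png

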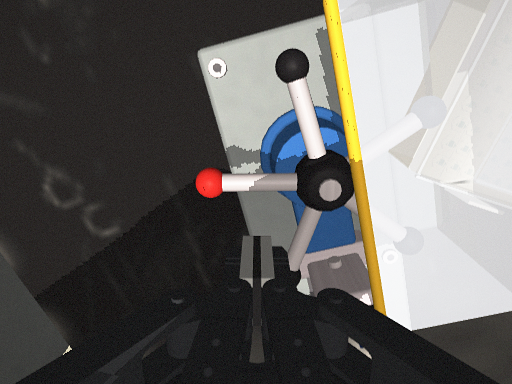

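The red spoke lies exactly along the tool's y at row 183, with the hub at (185, 325). The fingers are behind the spoke and clear. I'll go down.

Emit:
{"api": "drive_tool", "payload": {"increments": [[0.003, -0.001, 0.012, 0, 0], [0.003, -0.001, 0.03, 0, 0], [0.003, -0.001, 0.042, 0, 0], [0.003, -0.001, 0.047, 0, 0], [0.003, -0.001, 0.047, 0, 0]]}}

```text
clock: 15.52
eef_pos: [532.0, 96.7, 64.5]
eef_rot: [-0.0, 0.827, 0.562, -0.0]
contact_force: [-0.3, -0.3, -0.3]
finger_gap: 0.0
finger_force: 0.0
```

```bash
cat > arc.py <<'E'
# rows for pushing: from current TCP, spoke angle phi now (deg about hub, rel. tool), advance list
from h import *
import sys
H=np.array([576.,101.])
def st():
    o=manip.observe(); p=np.array(o["eef_pos"]); w,x,y,z=o["eef_rot"]; X=np.array([2*x*x-1,2*x*y]); Y=np.array([2*x*y,2*y*y-1])
    F=np.array(o["contact_force"]); M=np.array(o["torque"]); d=p[:2]-H; 
    print("t",o["clock"],"p",p.round(1),"yaw",np.degrees(np.arctan2(Y[1],Y[0])).round(1),"F",F.round(1),"M",M.round(2),"hub in tool",(-d@X).round(1),(-d@Y).round(1),
     "Fx F_y tool",(F[:2]@X).round(1),(F[:2]@Y).round(1),"T@tcp",((d[0]*F[1]-d[1]*F[0])/1000).round(3))
    return p,X,Y
if __name__=="__main__":
    p,X,Y=st()
    if len(sys.argv)>1:
        r,off=float(sys.argv[1]),float(sys.argv[2])   # finger = hub -off*X -r*Y in the turned tool frame
        h=np.array([-(p[:2]-H)@X,-(p[:2]-H)@Y])
        for a in map(float,sys.argv[3:]):
            t=np.radians(a); # clockwise from above = + about tool z (down): X->Y
            Xa=np.array([np.cos(t),np.sin(t)]);Ya=np.array([-np.sin(t),np.cos(t)])
            q=(h-off*Xa-r*Ya)/1000; print([round(q[0],4),round(q[1],4),0,a,0],end=",")
E
python3 arc.py 40 16 0 4 10 17 24 31 38 45 52 59 66 73 76
```

```text
t 15.525 p [532.   96.7  64.5] yaw -21.7 F [-0.3 -0.3 -0.3] M [-0.01  0.01  0.  ] hub in tool 20.2 39.3 Fx F_y tool -0.4 -0.1 T@tcp 0.012
[np.float64(0.0042), np.float64(-0.0007), 0, 0.0, 0],[np.float64(0.007), np.float64(-0.0017), 0, 4.0, 0],[np.float64(0.0114), np.float64(-0.0029), 0, 10.0, 0],[np.float64(0.0166), np.float64(-0.0036), 0, 17.0, 0],[np.float64(0.0219), np.float64(-0.0037), 0, 24.0, 0],[np.float64(0.0271), np.float64(-0.0032), 0, 31.0, 0],[np.float64(0.0322), np.float64(-0.0021), 0, 38.0, 0],[np.float64(0.0372), np.float64(-0.0003), 0, 45.0, 0],[np.float64(0.0419), np.float64(0.0021), 0, 52.0, 0],[np.float64(0.0463), np.float64(0.005), 0, 59.0, 0],[np.float64(0.0502), np.float64(0.0084), 0, 66.0, 0],[np.float64(0.0538), np.float64(0.0123), 0, 73.0, 0],[np.float64(0.0552), np.float64(0.0141), 0, 76.0, 0],
```

Emit:
{"api": "drive_tool", "payload": {"increments": [[0.004, -0.0007, 0, 0, 0], [0.007, -0.0017, 0, 4, 0], [0.0114, -0.0029, 0, 10, 0], [0.0166, -0.0036, 0, 17, 0], [0.0219, -0.0037, 0, 24, 0], [0.0271, -0.0032, 0, 31, 0]]}}

```text
clock: 16.27
eef_pos: [535.4, 119.6, 65.0]
eef_rot: [0.001, 0.948, 0.317, -0.004]
contact_force: [-6.0, -6.0, 4.8]
finger_gap: -0.1
finger_force: 5.0
```

```bash
python3 arc.py 40 16 0 7 14 21 28 35 42 46
```

```text
t 16.275 p [535.4 119.6  65. ] yaw -53.0 F [-6.  -6.   4.8] M [-1.48  1.45  0.03] hub in tool 21.3 39.3 Fx F_y tool -8.4 1.2 T@tcp 0.357
[np.float64(0.0053), np.float64(-0.0007), 0, 0.0, 0],[np.float64(0.0103), np.float64(-0.0023), 0, 7.0, 0],[np.float64(0.0154), np.float64(-0.0034), 0, 14.0, 0],[np.float64(0.0207), np.float64(-0.0037), 0, 21.0, 0],[np.float64(0.0259), np.float64(-0.0035), 0, 28.0, 0],[np.float64(0.0311), np.float64(-0.0026), 0, 35.0, 0],[np.float64(0.0361), np.float64(-0.0011), 0, 42.0, 0],[np.float64(0.0389), np.float64(0.0), 0, 46.0, 0],
```

Emit:
{"api": "drive_tool", "payload": {"increments": [[0.005, -0.0016, 0, 7, 0], [0.0101, -0.0027, 0, 14, 0], [0.0154, -0.0031, 0, 21, 0], [0.0206, -0.0028, 0, 28, 0], [0.0258, -0.0019, 0, 35, 0], [0.0309, -0.0004, 0, 42, 0], [0.0337, 0.0007, 0, 46, 0], [0.0337, 0.0007, 0, 46, 0]]}}

```text
clock: 17.27
eef_pos: [561.3, 144.4, 64.5]
eef_rot: [-0.001, 0.997, -0.075, -0.005]
contact_force: [-8.9, 0.4, 5.2]
finger_gap: -0.1
finger_force: 4.3
```

```bash
python3 arc.py; python3 - <<'E'
from h import *
for c in ["wrist","top","side"]:
    s=viewer.snapshot(c); save(s,c+"6.png")
    for k in ["red_tip","wheel_hub"]:
        for m in mark_of(c,k)[:1]: print(c,k,round(m["p"],2),np.round(m["pixel"]),atz(s,m["pixel"],78).round(0))
E
```

```text
t 17.275 p [561.3 144.4  64.5] yaw -98.6 F [-8.9  0.4  5.2] M [0.1  1.79 0.01] hub in tool 21.0 40.7 Fx F_y tool -8.9 0.9 T@tcp 0.381
top wheel_hub 0.81 [196. 207.] [582. 110.  78.]
side red_tip 0.52 [230. 250.] [581. 172.  78.]
side wheel_hub 0.5 [213. 256.] [577. 100.  78.]
```

View pics/wrist6.png

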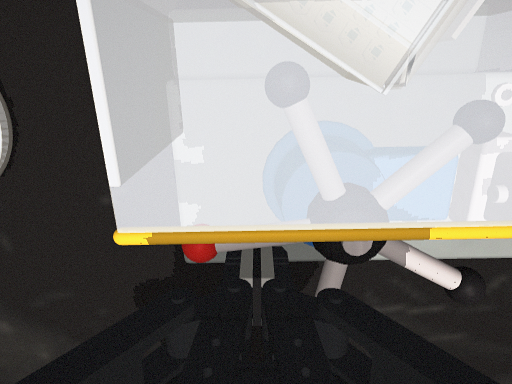

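Red is at (245, 200) next to the fingertips and the hub at about (235, 350), so the spoke has come round to about 90°. Free running takes about 8.7 N on the tool's x. I'll lift and go back for the next spoke.

Emit:
{"api": "drive_tool", "payload": {"increments": [[-0.009, 0, 0, 0, 0], [-0.009, 0, -0.02, 0, 0], [-0.009, 0, -0.05, 0, 0], [-0.013, 0.005, -0.055, -10, 0], [-0.018, 0.011, -0.055, -20, 0], [-0.022, 0.019, -0.055, -30, 0], [-0.025, 0.027, -0.055, -40, 0], [-0.027, 0.036, -0.055, -50, 0], [-0.029, 0.043, -0.055, -60, 0], [-0.029, 0.0485, -0.055, -70, 0], [-0.029, 0.0485, -0.055, -72, 0], [-0.029, 0.0485, -0.055, -72, 0]]}}

```text
clock: 19.23
eef_pos: [530.7, 100.0, 120.1]
eef_rot: [-0.0, 0.852, 0.524, 0.001]
contact_force: [-0.6, 0.4, -0.3]
finger_gap: 0.1
finger_force: 0.0
```

```bash
python3 arc.py; python3 p.py w7.png wheel_hub,red_tip
```

```text
t 19.225 p [530.7 100.  120.1] yaw -26.8 F [-0.6  0.4 -0.3] M [-0.02 -0.03  0.02] hub in tool 21.3 40.0 Fx F_y tool 0.1 -0.7 T@tcp -0.017
19.225 [530.7 100.  120.1] [-4.32392497e-05  8.51559914e-01  5.24256939e-01  6.10250012e-04] [-0.3714027   0.7548368   0.16793898  1.93310427 -0.25523609  0.47279497
 -0.48752616]
cam [568. 174. 262.]
wheel_hub 0.69 [184. 325.] [576.3 100.4  78. ]
red_tip 0.73 [ 81. 281.] [577.7 164.2  78. ]
```

View pics/w7.png

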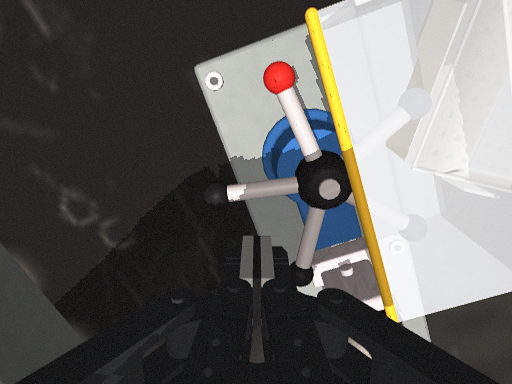

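The next spoke, from (185, 323) to (193, 215), sits about 4° behind the tool. I'll correct by -4° about the hub and descend.

Emit:
{"api": "drive_tool", "payload": {"increments": [[-0.003, 0.0015, 0, -4, 0], [-0.003, 0.0015, 0.012, -4, 0], [-0.003, 0.0015, 0.035, -4, 0], [-0.003, 0.0015, 0.05, -4, 0], [-0.003, 0.0015, 0.0555, -4, 0], [-0.003, 0.0015, 0.0555, -4, 0]]}}

```text
clock: 20.18
eef_pos: [530.3, 96.1, 64.0]
eef_rot: [-0.0, 0.832, 0.554, -0.0]
contact_force: [0.5, -0.2, 0.5]
finger_gap: -0.2
finger_force: 0.0
```

```bash
python3 arc.py 40 16 0 4 10 17 24 31 38 45 52 59 66 73 76|sed 's/np.float64//g'
```

```text
t 20.175 p [530.3  96.1  64. ] yaw -22.7 F [ 0.5 -0.2  0.5] M [ 0.03  0.01 -0.04] hub in tool 22.2 40.3 Fx F_y tool 0.0 0.5 T@tcp 0.011
[(0.0062), (0.0003), 0, 0.0, 0],[(0.009), (-0.0007), 0, 4.0, 0],[(0.0134), (-0.0019), 0, 10.0, 0],[(0.0186), (-0.0026), 0, 17.0, 0],[(0.0238), (-0.0028), 0, 24.0, 0],[(0.0291), (-0.0022), 0, 31.0, 0],[(0.0342), (-0.0011), 0, 38.0, 0],[(0.0392), (0.0007), 0, 45.0, 0],[(0.0439), (0.0031), 0, 52.0, 0],[(0.0482), (0.006), 0, 59.0, 0],[(0.0522), (0.0094), 0, 66.0, 0],[(0.0558), (0.0133), 0, 73.0, 0],[(0.0571), (0.0151), 0, 76.0, 0],
```

Emit:
{"api": "drive_tool", "payload": {"increments": [[0.0062, 0.0003, 0, 0, 0], [0.009, -0.0007, 0, 4, 0], [0.0134, -0.0019, 0, 10, 0], [0.0186, -0.0026, 0, 17, 0], [0.0238, -0.0028, 0, 24, 0]]}}

```text
clock: 20.8
eef_pos: [533.6, 115.3, 64.6]
eef_rot: [0.001, 0.931, 0.366, -0.004]
contact_force: [-5.5, -7.3, 4.5]
finger_gap: -0.1
finger_force: 5.1
```

```bash
python3 arc.py
```

```text
t 20.8 p [533.6 115.3  64.6] yaw -47.1 F [-5.5 -7.3  4.5] M [-1.65  1.33  0.01] hub in tool 21.3 39.4 Fx F_y tool -9.0 1.6 T@tcp 0.389
```

Emit:
{"api": "drive_tool", "payload": {"increments": [[0.005, -0.0016, 0, 7, 0], [0.0101, -0.0027, 0, 14, 0]]}}

```text
clock: 21.05
eef_pos: [538.0, 125.4, 64.5]
eef_rot: [0.0, 0.968, 0.25, -0.005]
contact_force: [-7.9, -6.5, 5.4]
finger_gap: 0.2
finger_force: 5.2
```

```bash
python3 arc.py
```

```text
t 21.05 p [538.  125.4  64.5] yaw -61.0 F [-7.9 -6.5  5.4] M [-1.2   1.72  0.06] hub in tool 21.4 39.8 Fx F_y tool -10.1 1.9 T@tcp 0.441
```

Emit:
{"api": "drive_tool", "payload": {"increments": [[0.005, -0.0016, 0, 7, 0], [0.0101, -0.0027, 0, 14, 0]]}}

```text
clock: 21.3
eef_pos: [544.8, 134.2, 64.4]
eef_rot: [-0.0, 0.991, 0.131, -0.005]
contact_force: [-10.0, -3.7, 6.7]
finger_gap: 0.0
finger_force: 5.2
```

```bash
python3 arc.py
```

```text
t 21.3 p [544.8 134.2  64.4] yaw -74.9 F [-10.   -3.7   6.7] M [-0.75  1.96  0.05] hub in tool 21.5 40.2 Fx F_y tool -10.6 1.0 T@tcp 0.449
```

Emit:
{"api": "drive_tool", "payload": {"increments": [[0.0028, -0.001, 0, 4, 0], [0.0057, -0.0018, 0, 8, 0]]}}

```text
clock: 21.55
eef_pos: [549.8, 138.4, 64.4]
eef_rot: [-0.0, 0.998, 0.063, -0.005]
contact_force: [-9.9, -1.4, 7.6]
finger_gap: 0.0
finger_force: 5.1
```

```bash
python3 arc.py; python3 - <<'E'
from h import *
for c in ["top","side"]:
    s=viewer.snapshot(c); save(s,c+"8.png")
    for m in find_in(c,"bottle")[:1]+find_in(c,"jaw")[:1]: print(c,m)
E
```

```text
t 21.55 p [549.8 138.4  64.4] yaw -82.8 F [-9.9 -1.4  7.6] M [-0.48  1.99  0.03] hub in tool 21.3 40.4 Fx F_y tool -10.0 0.1 T@tcp 0.408
top {'rect': [258.3, 197.7, 285.3, 223.6], 'p': 0.79}
top {'rect': [245.3, 193.1, 268.1, 219.0], 'p': 0.5}
side {'rect': [273.1, 166.4, 286.1, 201.3], 'p': 0.69}
side {'rect': [269.9, 190.0, 281.1, 211.4], 'p': 0.54}
```

Emit:
{"api": "drive_tool", "payload": {"increments": [[0.005, -0.0016, 0, 7, 0], [0.0101, -0.0027, 0, 14, 0]]}}

```text
clock: 22.1
eef_pos: [559.0, 144.0, 64.3]
eef_rot: [-0.001, 0.998, -0.06, -0.006]
contact_force: [-10.6, 0.8, 5.9]
finger_gap: -0.1
finger_force: 5.2
```

```bash
python3 arc.py
```

```text
t 22.1 p [559.  144.   64.3] yaw -96.8 F [-10.6   0.8   5.9] M [0.   2.08 0.05] hub in tool 22.0 40.6 Fx F_y tool -10.7 0.5 T@tcp 0.444
```

Emit:
{"api": "drive_tool", "payload": {"increments": [[0.0015, 0, 0, 2, 0], [0.0015, 0, 0, 2, 0], [0.0015, 0, 0, 2, 0]]}}

```text
clock: 22.48
eef_pos: [561.0, 144.7, 64.1]
eef_rot: [-0.001, 0.997, -0.074, -0.005]
contact_force: [-9.0, 1.6, 4.6]
finger_gap: -0.1
finger_force: 4.6
```

```bash
python3 arc.py
```

```text
t 22.475 p [561.  144.7  64.1] yaw -98.5 F [-9.   1.6  4.6] M [0.29 1.87 0.05] hub in tool 21.3 41.0 Fx F_y tool -9.2 -0.2 T@tcp 0.37
```

Still running free after about 145°. On to the next spoke, with the same lift-and-return path.

Emit:
{"api": "drive_tool", "payload": {"increments": [[-0.009, 0, 0, 0, 0], [-0.009, 0, -0.02, 0, 0], [-0.009, 0, -0.05, 0, 0], [-0.013, 0.005, -0.055, -10, 0], [-0.018, 0.011, -0.055, -20, 0], [-0.022, 0.019, -0.055, -30, 0], [-0.025, 0.027, -0.055, -40, 0], [-0.027, 0.036, -0.055, -50, 0], [-0.029, 0.043, -0.055, -60, 0], [-0.029, 0.0485, -0.055, -70, 0], [-0.0285, 0.052, -0.055, -76, 0], [-0.0285, 0.052, -0.055, -76, 0]]}}

```text
clock: 23.98
eef_pos: [530.8, 95.2, 119.9]
eef_rot: [0.0, 0.833, 0.554, 0.001]
contact_force: [0.4, 0.9, -0.2]
finger_gap: 0.3
finger_force: 0.0
```

```bash
python3 arc.py; python3 p.py w9.png wheel_hub,bottle
```

```text
t 23.975 p [530.8  95.2 119.9] yaw -22.8 F [ 0.4  0.9 -0.2] M [ 0.02 -0.04 -0.02] hub in tool 22.9 39.4 Fx F_y tool 1.0 -0.0 T@tcp -0.041
23.975 [530.8  95.2 119.9] [2.39256383e-04 8.32735669e-01 5.53669829e-01 9.84235479e-04] [-0.36146456  0.75391455  0.16545472  1.93634348 -0.25255794  0.4690402
 -0.41156746]
cam [562. 171. 262.]
wheel_hub 0.57 [181. 323.] [575.8 101.1  78. ]
{'rect': [346.2, 341.3, 368.2, 355.6], 'p': 0.69}
```

View pics/w9.png

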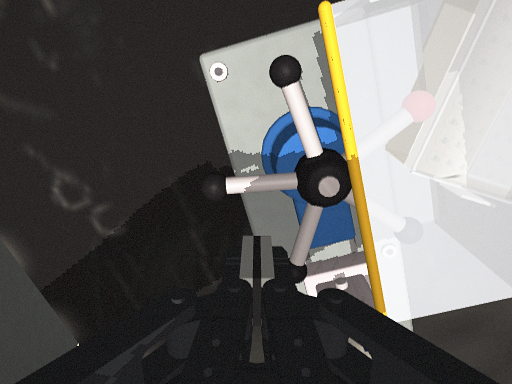

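The next spoke, from (181, 323) to (187, 214), lines up with the fingers behind it. Down, then push on with readings.

Emit:
{"api": "drive_tool", "payload": {"increments": [[-0.001, 0.001, 0.012, 0, 0], [-0.001, 0.001, 0.035, 0, 0], [-0.001, 0.001, 0.05, 0, 0], [-0.001, 0.001, 0.0555, 0, 0], [-0.001, 0.001, 0.0555, 0, 0], [0.006, 0.0005, 0.0555, 0, 0], [0.009, -0.0005, 0.0555, 4, 0], [0.0134, -0.0017, 0.0555, 10, 0], [0.0134, -0.0017, 0.0555, 10, 0]]}}

```text
clock: 25.3
eef_pos: [532.3, 104.8, 64.2]
eef_rot: [0.001, 0.878, 0.478, -0.002]
contact_force: [-3.5, -7.4, 2.1]
finger_gap: -0.4
finger_force: 4.0
```

```bash
python3 arc.py
```

```text
t 25.3 p [532.3 104.8  64.2] yaw -32.8 F [-3.5 -7.4  2.1] M [-1.55  0.62  0.01] hub in tool 20.5 38.8 Fx F_y tool -8.1 1.1 T@tcp 0.339
```

Emit:
{"api": "drive_tool", "payload": {"increments": [[0.005, -0.0016, 0, 7, 0], [0.0101, -0.0027, 0, 14, 0]]}}

```text
clock: 25.55
eef_pos: [533.5, 114.4, 64.1]
eef_rot: [0.001, 0.931, 0.366, -0.004]
contact_force: [-6.5, -7.9, 4.4]
finger_gap: -0.0
finger_force: 5.2
```

```bash
python3 arc.py
```

```text
t 25.55 p [533.5 114.4  64.1] yaw -47.1 F [-6.5 -7.9  4.4] M [-1.64  1.39  0.04] hub in tool 22.0 38.8 Fx F_y tool -10.1 1.3 T@tcp 0.421
```

Emit:
{"api": "drive_tool", "payload": {"increments": [[0.005, -0.0016, 0, 7, 0], [0.0101, -0.0027, 0, 14, 0]]}}

```text
clock: 25.8
eef_pos: [537.8, 124.7, 64.0]
eef_rot: [0.0, 0.968, 0.251, -0.005]
contact_force: [-8.8, -5.0, 5.3]
finger_gap: -0.5
finger_force: 5.3
```

```bash
python3 arc.py
```

```text
t 25.8 p [537.8 124.7  64. ] yaw -61.0 F [-8.8 -5.   5.3] M [-1.2   1.76  0.06] hub in tool 22.0 39.2 Fx F_y tool -10.2 0.1 T@tcp 0.4
```

Emit:
{"api": "drive_tool", "payload": {"increments": [[0.0028, -0.001, 0, 4, 0], [0.0057, -0.0018, 0, 8, 0]]}}

```text
clock: 26.05
eef_pos: [541.2, 129.8, 63.9]
eef_rot: [-0.0, 0.983, 0.184, -0.005]
contact_force: [-10.0, -4.6, 7.8]
finger_gap: 0.2
finger_force: 5.7
```

```bash
python3 arc.py
```

```text
t 26.05 p [541.2 129.8  63.9] yaw -68.8 F [-10.   -4.6   7.8] M [-0.99  2.11  0.12] hub in tool 22.1 39.5 Fx F_y tool -11.0 0.7 T@tcp 0.448
```

Emit:
{"api": "drive_tool", "payload": {"increments": [[0.0028, -0.001, 0, 4, 0], [0.0057, -0.0018, 0, 8, 0]]}}

```text
clock: 26.3
eef_pos: [544.7, 134.2, 63.9]
eef_rot: [-0.0, 0.993, 0.115, -0.006]
contact_force: [-11.2, -4.3, 9.9]
finger_gap: -0.0
finger_force: 6.5
```

```bash
python3 arc.py
```

```text
t 26.3 p [544.7 134.2  63.9] yaw -76.8 F [-11.2  -4.3   9.9] M [-0.83  2.45  0.09] hub in tool 22.9 39.4 Fx F_y tool -11.9 1.6 T@tcp 0.507
```

Emit:
{"api": "drive_tool", "payload": {"increments": [[0.0028, -0.001, 0, 4, 0], [0.0057, -0.0018, 0, 8, 0]]}}

```text
clock: 26.55
eef_pos: [548.6, 138.0, 63.6]
eef_rot: [-0.001, 0.999, 0.046, -0.007]
contact_force: [-14.8, -2.6, 10.2]
finger_gap: -0.3
finger_force: 7.2
```

```bash
python3 arc.py
```

```text
t 26.55 p [548.6 138.   63.6] yaw -84.8 F [-14.8  -2.6  10.2] M [-0.53  2.89  0.04] hub in tool 23.9 39.3 Fx F_y tool -14.9 1.2 T@tcp 0.617
```

The knee was passed at a tool yaw of about -62°, and the wheel now turns about 1.4 times as hard. One more step.

Emit:
{"api": "drive_tool", "payload": {"increments": [[0.0028, -0.001, 0, 4, 0], [0.0057, -0.0018, 0, 8, 0]]}}

```text
clock: 26.8
eef_pos: [553.3, 141.4, 63.6]
eef_rot: [-0.001, 1.0, -0.024, -0.008]
contact_force: [-15.9, -0.4, 12.1]
finger_gap: 0.0
finger_force: 8.0
```

```bash
python3 arc.py
```

```text
t 26.8 p [553.3 141.4  63.6] yaw -92.7 F [-15.9  -0.4  12.1] M [-0.19  3.26  0.11] hub in tool 24.6 39.3 Fx F_y tool -15.8 1.1 T@tcp 0.65
```

Emit:
{"api": "drive_tool", "payload": {"increments": [[0.0014, -0.0005, 0, 2, 0], [0.0014, -0.0005, 0, 2, 0]]}}

```text
clock: 27.05
eef_pos: [554.7, 142.2, 63.6]
eef_rot: [-0.001, 0.999, -0.04, -0.008]
contact_force: [-15.2, -1.0, 10.8]
finger_gap: 0.1
finger_force: 7.8
```

```bash
python3 arc.py
```

```text
t 27.05 p [554.7 142.2  63.6] yaw -94.6 F [-15.2  -1.   10.8] M [-0.17  3.17  0.08] hub in tool 24.5 39.4 Fx F_y tool -15.1 2.2 T@tcp 0.646
```

At rest it reads about 1.65–1.7 times the free value at rest, so the bottle is held. I'll back off and lift clear.

Emit:
{"api": "drive_tool", "payload": {"increments": [[-0.006, 0, 0, 0, 0], [-0.013, 0, 0, 0, 0], [-0.013, 0, -0.02, 0, 0], [-0.013, 0, -0.06, 0, 0], [-0.02, 0, -0.1, 0, 0], [-0.03, 0, -0.14, 0, 0], [-0.04, 0, -0.16, 0, 0], [-0.04, 0, -0.16, 0, 0]]}}

```text
clock: 28.05
eef_pos: [523.5, 145.0, 224.8]
eef_rot: [-0.001, 0.999, -0.04, 0.001]
contact_force: [-0.4, 0.3, -0.2]
finger_gap: -0.2
finger_force: 0.0
```

```bash
python3 arc.py; python3 - <<'E'
from h import *
for c in ["top","side","wrist"]:
    s=viewer.snapshot(c)
    for k,z in [("bottle",14),("red_tip",78),("dropper",0),("petri",0),("wash_bottle",0)]:
        for m in mark_of(c,k)[:1]: print(c,k,round(m["p"],2),atz(s,m["pixel"],z).round(0))
    for m in find_in(c,"bottle")[:1]: print(c,m)
E
```

```text
t 28.05 p [523.5 145.  224.8] yaw -94.6 F [-0.4  0.3 -0.2] M [ 0.03 -0.01 -0.01] hub in tool 55.9 39.7 Fx F_y tool -0.4 -0.2 T@tcp 0.002
top bottle 0.67 [550. -70.  14.]
top dropper 0.49 [ 726. -269.    0.]
top petri 0.58 [644. 339.   0.]
top wash_bottle 0.9 [ 727. -107.    0.]
top {'rect': [268.2, 197.4, 290.1, 221.0], 'p': 0.73}
side bottle 0.55 [556. -71.  14.]
side red_tip 0.82 [619.  59.  78.]
side dropper 0.46 [ 723. -287.    0.]
side petri 0.96 [641. 335.   0.]
side wash_bottle 0.6 [725. -90.   0.]
side {'rect': [262.5, 178.2, 282.1, 189.3], 'p': 0.74}
wrist bottle 0.65 [553. -71.  14.]
wrist petri 0.57 [647. 335.   0.]
wrist {'rect': [452.2, 81.3, 512.0, 144.3], 'p': 0.63}
```

```bash
python3 -c "
from h import *
print(workorder.hand_in())"
```

```text
the job is handed in; nothing more can be done
None
```

The bottle stands in the bay, held between the jaw and the stop screw. The wheel was turned about 200° clockwise, until it pushed about 1.65 times as hard as running free (estimated 28 N clamping force). The arm was lifted clear, and the job was handed in at about 28 s.

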